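# Clamp the lamp batten in the drilling jig

## Task

The wooden lamp batten lies ready in the drilling jig. Only pushing with the fingers, pinching and lifting nothing, swing the jig's wooden clamp strap over the batten until it meets the steel stop pin, and then push the raised cam lever all the way down so that the clamp's foot holds the batten. Keep the lever up until the strap is over, leave the batten lying in place, and do not disturb the bottle, jar or lampshade standing around the jig.

Things in the scene. Friction and masses are not known exactly. Their poses are not given: they have to be found in the camera images.
- jig: Plywood drilling jig screwed to the bench, board 190 x 300 x 18 mm. Origin on the bench surface, straight under the clamp's pivot; x points from the pivot square across the batten, y along the batten, z up. The board spans x -70..120, y -150..150 mm. A round pivot post (radius 20 mm, 18 to 48 mm high) stands at the origin.
- stop_pin (a point): Top centre of the steel stop pin, 10 mm diameter, standing on the jig at x 104, y -18 mm; its top is 68 mm above the bench.
- strap (a joint): Hardwood clamp strap, 26 mm wide, 16 mm thick, turning level about the jig's vertical z axis; underside 48, top 64 mm above the bench. Value (rad): 0 = long side points along the jig's +y; 1.571 = along +x, over the batten at the stop pin (clockwise from above). Starts at 0 to 0.7. Stiff hinge (0.35 N m friction, about 3.5 N at 100 mm), stays where left.
- strap_end (a point): Middle of the end face of the strap's long side, 130 mm from the pivot axis, 56 mm above the bench. The strap's short side ends 25 mm behind the pivot. To swing it over, push its long side sideways, on the face turned away from the batten.
- lever (a joint): Cam lever on the strap, turning with it and pointing opposite to the strap's long side. Its level axle crosses above the jig's origin, 78 mm above the bench. Value (rad): 0 = raised 50 degrees; 0.873 = fully down, level, top face 84 mm above the bench. Starts at 0 to 0.25. Stiff (0.35 N m friction, 4 to 5 N at the handle), stays where left. Going down it drives the foot down 4.3 mm.
- lever_end (a point): Middle of the lever's free end, 115 mm from its axle. The outer 70 mm is a black handle 24 mm wide and 12 mm thick, centred on the lever's line.
- foot: Round rubber clamp foot (20 mm diameter) under the strap, 57 mm from the pivot; origin at the centre of its underside, 41.5 mm above the bench with the lever raised at value 0, 3.5 mm clear of the batten's top.
- batten: Loose wooden batten 28 x 320 x 20 mm lying along the jig's y between two low fences (tops 28 mm above the bench, at jig x 27..41 and 73..87 mm); origin at the centre of its underside, 18 mm above the bench, its top 38 mm above the bench.
- glue: White bottle of wood glue standing on the bench, 52 mm diameter, 150 mm tall; origin at the centre of its underside. A bystander.
- jar: Glass jar with a steel cap standing on the bench, 64 mm diameter, 75 mm tall; origin at the centre of its underside. A bystander.
- shade: Black ribbed lampshade standing on the bench, 72 mm diameter, 125 mm tall; origin at the centre of its underside. A bystander.

How it is judged:
By the outcome, as a careful person would: the job done as asked, in the order asked, and still so for the second after the job is handed in, with the robot touching nothing.
It also fails if it takes over 48 s, if anything falls off the work surface, if the arm or the gripper's body presses on something with over 40 N, if the wrist force passes 120 N, or if a joint passes its speed limit or range.

## Robot

A 6-joint arm with a two-finger parallel gripper is mounted at the origin on the work surface. World frame = base frame: x ahead of the robot, y to its left, z up, the work surface at z = 0. Lengths are in mm, angles in rad, forces in N, time in s.
With the tool pointing down it reaches from about 400 to 925 mm from the base axis. Payload 12.5 kg.
Tool frame: the origin (TCP) lies midway between the tips of the shut fingers; the grasp point (between the pads) lies 19 mm behind it; z points along the fingers, y is the direction in which the jaws open and shut (so a half turn about z gives the same grasp; the last joint's range is limited). The gripper opens to 95 mm and grips with 3 to 60 N. Pads are 20 mm wide; open, the fingers measure 119 mm over their backs; the gripper's body (75 mm by 180 mm) begins 59 mm behind the grasp point.
Start: joints at [-1.23, 0.491, 1.559, -0, 1.092, -0.106], TCP at [270.075, -563.654, 214.661] pointing down, gripper open.
Joint ranges: [-3.1, 3.1], [-0.84, 2.19], [0.05, 2.79], [-1.13, 4.28], [0.06, 2.93], [-2.69, 2.69]. Speed limits (rad/s): [2.22, 2.22, 2.79, 3.14, 3.14, 3.14].

## Interface

Orientations are given as [roll, pitch, yaw] about the fixed x, y, z axes, in that order (R = Rz(yaw) Ry(pitch) Rx(roll)).
In Python, from cell import env gives the robot as it stands.
- The arm moves only by the tool servo_tool, never from a script. Its argument "plan" is a list of rows, each a list of 7 numbers: the shift along the tool's x, y, z in m, then the turn, a rotation vector about the tool's x, y, z in degrees, then the opening in per cent of the stroke, from 0 (shut) to 100 (fully open). In form: [[dx, dy, dz, wx, wy, wz, jaw], ...]. A call has 1 to 8 rows; each row shifts and turns the pose as measured when the row begins, along the tool's axes as they then stand; what a row does not reach is not made up. A row lasts 1/12 s, in which the tool goes at most 41.7 mm and 7.16 degrees, less where a joint would pass 70% of its speed; a pose out of reach is approached as far as the arm can. A call is refused whole if a number of a shift passes 0.0417 or a number of a turn 7.16, either way. A call with a gripper value outside its range is refused whole. The fingers move at their own pace and stop on an object; the grip force is fixed at half the most. Time passes only in rows, so rows that do not move let the fingers close. It gives the time, the measured TCP pose, the force and the opening at its end, in the units of the state.
- env.state(): the state, without advancing time (a new reading comes with each control period).
- env.read_camera(name): name is "scene" or "top" or "wrist"; returns a dict with "img" (400x640x3 uint8, blue, green, red), "intrinsics" (3x3 intrinsics, pixels), "R" (3x3) and "t" (3): a world point X has camera coordinates R X + t. Camera axes: x right, y down, z forward; pixel columns grow to the right and rows downward; lengths in mm; the calibration is good to about 2 mm. A picture is of the moment at which its call begins. There is no depth.
- env.job_done(): hands the job in, once; it reports no verdict.
The state is a dict: "t": time; "joints": joint angles; "qvel": joint speeds; "tau": joint torques, N m; "eef_pos": TCP position; "tcp_rot": TCP orientation; "ft_force": force on the tool from outside, world axes, zero at the start; "moment": the same for the moment, N m; "opening": opening from 0.0 (shut) to 1.0 (fully open).
Only numpy, scipy, OpenCV 4.12 (cv2) and the standard library are available. Lean on these libraries where they do the work, as an engineer would, in place of code of your own. Each camera call takes 0.05 s, during which the arm holds its last target. There are 200 camera calls.

## Working session

There is one attempt and no reset: what is moved stays moved. The work goes in short steps, Python scripts to look and compute and a tool call to move; the robot and the scene stay as the last step left them, time stands still between calls to the robot, and variables do not carry over. Pictures are saved under pics/ and viewed, about 8 in all and at most 12, crops included, and the job is handed in when it is done.

Besides the shell and the picture viewer there is one more tool, called after "Emit:" by a JSON object that holds its "api" and its "payload", one argument or row to a line. servo_tool: Moves the arm, as the interface text tells. Its arguments: {"type":"object","properties":{"plan":{"type":"array","items":{"type":"array","items":{"type":"number"}}}},"required":["plan"]}

```bash
mkdir -p pics
python3 - <<'E'
from cell import env
import cv2,json,numpy as np
for n in ["top","scene"]:
    c=env.read_camera(n); cv2.imwrite(f"pics/{n}0.png",c["img"])
    np.savez(f"{n}.npz",K=c["intrinsics"],R=c["R"],t=c["t"])
    print(n,np.round(c["intrinsics"],1).tolist(),np.round(c["R"],3).tolist(),np.round(c["t"],1).tolist())
print(env.state())
E
```

```text
top [[368.0, 0.0, 313.7], [0.0, 368.0, 200.3], [0.0, 0.0, 1.0]] [[-0.008, -1.0, -0.027], [-0.998, 0.01, -0.07], [0.07, 0.027, -0.997]] [69.5, 595.3, 1076.2]
scene [[394.2, 0.0, 318.6], [0.0, 394.2, 204.0], [0.0, 0.0, 1.0]] [[-0.764, 0.645, -0.014], [0.514, 0.596, -0.617], [-0.39, -0.479, -0.787]] [405.4, -273.9, 1344.9]
{'t': 0.1, 'joints': array([-1.22960556e+00,  4.91481263e-01,  1.55938529e+00,  4.96135215e-05,
        1.09169297e+00, -1.05600029e-01]), 'qvel': array([-6.71589389e-04, -2.11312946e-03, -8.69196375e-04,  1.23143977e-06,
        9.30911777e-04,  9.09119421e-05]), 'tau': array([ 4.35593800e-03, -6.13619900e+01, -2.58608955e+01,  6.94504310e-02,
        4.69938561e-02, -5.36157563e-05]), 'eef_pos': array([ 270.00654512, -563.43463391,  214.13248471]), 'tcp_rot': array([-3.14063581e+00, -1.45672053e-04,  4.46767838e-01]), 'ft_force': array([-0.57494908, -1.01244053, -0.23946884]), 'moment': array([0.0021847 , 0.0027099 , 0.00602629]), 'opening': 0.997770796906884}
```

View pics/top0.png

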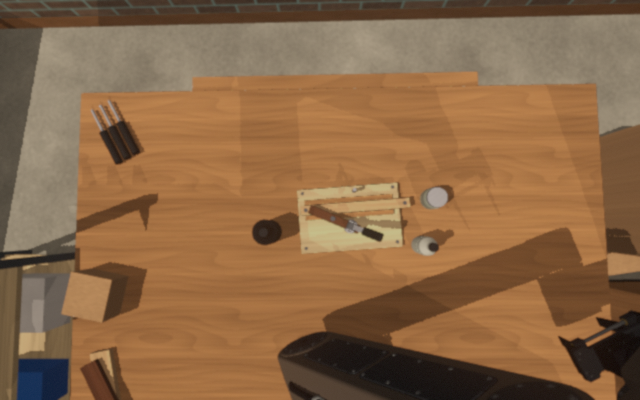

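View pics/scene0.png

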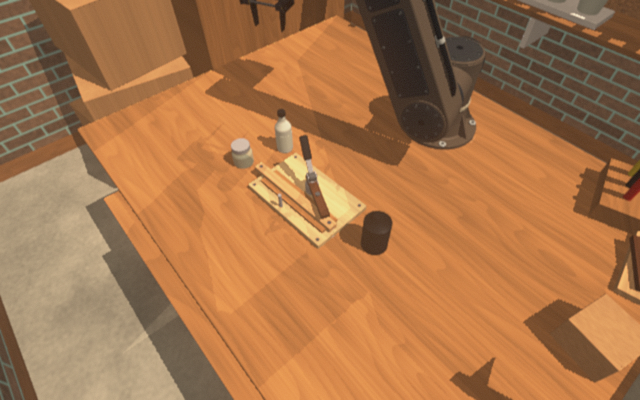

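Top view: the jig is at about (300..402, 183..252), the glue at (427,245), the jar at (435,197) and the shade at (266,232). I'll enlarge it to get exact corners.

Run:
```python
import cv2
i=cv2.imread("pics/top0.png")[165:270,240:460]
cv2.imwrite("pics/top0c.png",cv2.resize(i,None,fx=3.6,fy=3.6,interpolation=cv2.INTER_CUBIC))
```

```text
(no output)
```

View pics/top0c.png

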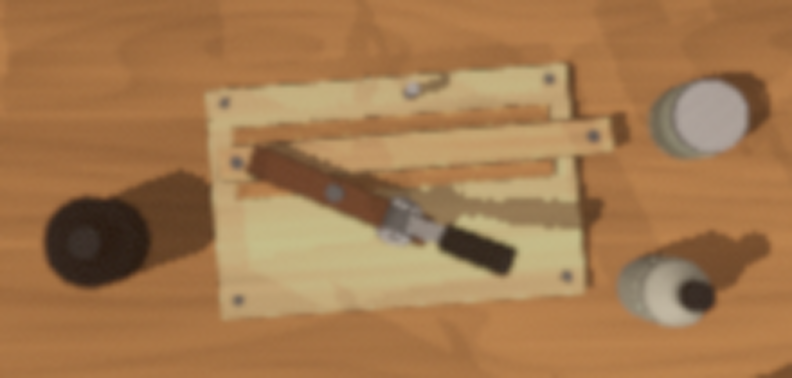

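The crop shows the board corners at (207,92), (570,63), (586,293) and (222,319), the pin at (412,90), the strap end at (257,162) and the lever end at (507,264). Next I'll fit the jig pose and the joint values.

```bash
cat > h.py <<'E'
import numpy as np
C=np.load("top.npz")
def back(u,v,z,C=C):
    d=C["R"].T@np.linalg.inv(C["K"])@[u,v,1]; o=-C["R"].T@C["t"]
    return o+d*(z-o[2])/d[2]
def crop(u,v,z): return back(240+(u+.5)/3.6-.5,165+(v+.5)/3.6-.5,z)
E
python3 - <<'E'
from h import *
px=[(207,92,18),(570,63,18),(586,293,18),(222,319,18),(412,90,68)]
J=np.array([(120,150),(120,-150),(-70,-150),(-70,150),(104,-18)],float)
W=np.array([crop(*p)[:2] for p in px])
mj,mw=J.mean(0),W.mean(0); A=J-mj;B=W-mw
a=np.arctan2((A[:,0]*B[:,1]-A[:,1]*B[:,0]).sum(),(A*B).sum())
R=np.array([[np.cos(a),-np.sin(a)],[np.sin(a),np.cos(a)]]); o=mw-R@mj
print("yaw",a,"o",o,"res",(J@R.T+o-W).round(1).tolist())
np.savez("jig.npz",a=a,R=R,o=o)
f=lambda w:(R.T@(w[:2]-o)).round(1)
e=f(crop(257,162,58));print("strap end jig",e,"th",np.arctan2(e[0],e[1]),np.hypot(*e))
for z in (140,150,160,166): l=f(crop(507,262,z));print("lever",z,l,np.hypot(*l),np.arctan2(-l[0],-l[1]))
for n,p in dict(jar=(700,117,75),glue=(697,296,150),shade=(85,243,125)).items(): print(n,crop(*p)[:2].round(),f(crop(*p)))
E
```

```text
yaw 0.06435849454774914 o [517.98233559 -43.00929385] res [[1.0, 0.4], [-0.7, 2.7], [-0.7, -1.0], [-0.5, -0.3], [0.9, -1.8]]
strap end jig [ 55.7 111. ] th 0.46508801131757044 124.1913443038604
lever 140 [-34.4 -68.6] 76.74190511057175 0.46481310963857153
lever 150 [-34.  -67.1] 75.22240357765763 0.4689983308255172
lever 160 [-33.6 -65.6] 73.70427396019853 0.4733560418349151
lever 166 [-33.4 -64.7] 72.81243025747733 0.47654615653114013
jar [ 598. -276.] [  64.7 -237.8]
glue [ 463. -248.] [ -68.  -200.7]
shade [504. 198.] [  1.4 241.8]
```

Emit:
{"api": "servo_tool", "payload": {
  "plan": [
    [0,0,-0.005,0,0,5.5,0],
    [0,0,-0.005,0,0,5.5,0],
    [0,0,-0.005,0,0,5.5,0],
    [0,0,0,0,0,5.5,0],
    [0.016,-0.033,0,0,0,0,0],
    [0.016,-0.033,0,0,0,0,0],
    [0.016,-0.033,0,0,0,0,0],
    [0.016,-0.033,0,0,0,0,0]
  ]
}}

```text
t: 0.77
eef_pos: [326.3, -428.6, 225.8]
tcp_rot: [-3.136, 0.003, 0.035]
ft_force: [0.9, -1.1, 0.8]
opening: 0.497
```

Emit:
{"api": "servo_tool", "payload": {
  "plan": [
    [0.015,-0.035,0,0,0,0,0],
    [0.015,-0.035,0,0,0,0,0],
    [0.015,-0.035,0,0,0,0,0],
    [0.015,-0.035,0,0,0,0,0],
    [0.015,-0.035,0,0,0,0,0],
    [0.015,-0.035,0,0,0,0,0],
    [0.015,-0.035,0,0,0,0,0],
    [0.015,-0.035,0,0,0,-1.2,0]
  ]
}}

```text
t: 1.43
eef_pos: [438.1, -130.2, 226.1]
tcp_rot: [-3.134, 0.004, 0.052]
ft_force: [0.8, -1.1, 1.1]
opening: 0.01
```

Emit:
{"api": "servo_tool", "payload": {
  "plan": [
    [0.015,-0.034,0,0,0,0,0],
    [0.015,-0.034,0,0,0,0,0],
    [0.015,-0.034,0,0,0,0,0],
    [0.015,-0.034,0,0,0,0,0],
    [0.012,-0.03,0,0,0,0,0],
    [0,0,0,0,0,0,0]
  ]
}}

```text
t: 1.93
eef_pos: [503.1, 54.1, 226.7]
tcp_rot: [-3.133, 0.004, 0.058]
ft_force: [-0.1, -0.6, -0.3]
opening: 0.002
```

Emit:
{"api": "servo_tool", "payload": {
  "plan": [
    [0,0,0.03,0,0,0,0],
    [0,0,0.03,0,0,0,0],
    [0,0,0.03,0,0,0,0],
    [0,0,0.03,0,0,0,0],
    [0,0,0.03,0,0,0,0],
    [0,0,0.015,0,0,0,0],
    [0,0,0.009,0,0,0,0],
    [0,0,0,0,0,0,0]
  ]
}}

```text
t: 2.6
eef_pos: [502.4, 57.1, 45.5]
tcp_rot: [-3.133, 0.002, 0.064]
ft_force: [-0.1, -0.6, 0.6]
opening: 0.002
```

Run:
```python
from cell import env
import cv2
i=env.read_camera("scene")["img"][110:260,210:410]
cv2.imwrite("pics/s1.png",cv2.resize(i,None,fx=3.6,fy=3.6,interpolation=cv2.INTER_CUBIC))
# tcp waypoints for pushing: jig coords -> world
from h import *
j=np.load("jig.npz")
for th in np.arange(.465,1.6,.1).tolist()+[1.571]:
    n=np.array([-np.cos(th),np.sin(th)]);u=np.array([np.sin(th),np.cos(th)])
    p=85*u+(13+12*abs(n[1])+10*abs(n[0]))*n
    print(round(th,3),p.round(),(j["R"]@p+j["o"]).round())
```

```text
0.465 [14. 88.] [526.  46.]
0.565 [22. 87.] [534.  45.]
0.665 [30. 84.] [543.  43.]
0.765 [38. 81.] [551.  40.]
0.865 [46. 77.] [559.  37.]
0.965 [54. 72.] [567.  32.]
1.065 [61. 66.] [574.  27.]
1.165 [67. 59.] [581.  20.]
1.265 [73. 52.] [587.  13.]
1.365 [78. 44.] [593.   5.]
1.465 [82. 35.] [597.  -3.]
1.565 [85. 26.] [601. -12.]
1.571 [85. 25.] [601. -13.]
```

View pics/s1.png

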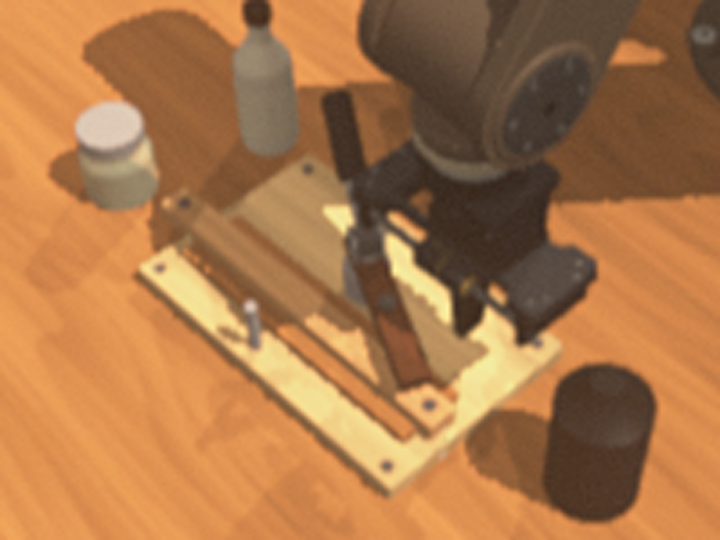

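The fingers are shut beside the strap's near face, and the lever and bystanders are clear. I'll push now.

Emit:
{"api": "servo_tool", "payload": {
  "plan": [
    [0.01,0.005,-0.005,0,0,0,0],
    [0.01,0.006,0,0,0,0,0],
    [0.008,0.002,0,0,0,0,0],
    [0.008,0.002,0,0,0,0,0],
    [0.008,0.002,0,0,0,0,0],
    [0.008,0.003,0,0,0,0,0]
  ]
}}

```text
t: 3.15
eef_pos: [555.7, 38.9, 53.3]
tcp_rot: [-3.133, 0.008, 0.064]
ft_force: [-4.7, 0.7, 0.3]
opening: 0.009
```

Emit:
{"api": "servo_tool", "payload": {
  "plan": [
    [0.007,0.004,0,0,0,0,0],
    [0.007,0.005,0,0,0,0,0],
    [0.007,0.006,0,0,0,0,0],
    [0.006,0.007,0,0,0,0,0],
    [0.005,0.007,0,0,0,0,0]
  ]
}}

```text
t: 3.57
eef_pos: [589.7, 11.7, 53.0]
tcp_rot: [-3.131, 0.015, 0.065]
ft_force: [-4.5, 2.2, 0.8]
opening: 0.006
```

Emit:
{"api": "servo_tool", "payload": {
  "plan": [
    [0.004,0.006,0,0,0,0,0],
    [0.003,0.006,0,0,0,0,0],
    [0.001,0.005,0,0,0,0,0],
    [0,0.004,0,0,0,0,0]
  ]
}}

```text
t: 3.9
eef_pos: [601.5, -10.7, 53.0]
tcp_rot: [-3.131, 0.013, 0.064]
ft_force: [1.1, 5.3, -1.3]
opening: 0.009
```

Emit:
{"api": "servo_tool", "payload": {
  "plan": [
    [0,0.002,0,0,0,0,0],
    [0,0.002,0,0,0,0,0]
  ]
}}

```text
t: 4.07
eef_pos: [602.7, -15.4, 53.1]
tcp_rot: [-3.131, 0.011, 0.063]
ft_force: [0.3, 3.5, -1.1]
opening: 0.007
```

Emit:
{"api": "servo_tool", "payload": {
  "plan": [
    [0,0.002,0,0,0,0,0],
    [0,0.002,0,0,0,0,0]
  ]
}}

```text
t: 4.23
eef_pos: [603.1, -17.8, 53.1]
tcp_rot: [-3.128, 0.01, 0.062]
ft_force: [0.5, 27.5, 0.7]
opening: 0.006
```

27 N says the strap is on the pin. I'll back off, rise, and check.

Emit:
{"api": "servo_tool", "payload": {
  "plan": [
    [0,-0.015,0,0,0,0,0],
    [0,-0.015,0,0,0,0,0],
    [0,0,-0.04,0,0,0,0],
    [0,0,-0.04,0,0,0,0],
    [0,0,-0.04,0,0,0,0],
    [0,0,-0.04,0,0,0,0],
    [0,0,-0.02,0,0,0,0],
    [0,0,0,0,0,0,0]
  ]
}}

```text
t: 4.9
eef_pos: [602.5, 12.4, 240.5]
tcp_rot: [-3.132, 0.012, 0.065]
ft_force: [1.3, 0.4, -0.3]
opening: 0.003
```

Run:
```python
from cell import env
import cv2
i=env.read_camera("scene")["img"][110:260,210:410]
i=cv2.resize(i,None,fx=3.6,fy=3.6,interpolation=cv2.INTER_CUBIC)
cv2.imwrite("pics/s2.png",i)
from h import *
j=np.load("jig.npz")
p=env.state()["eef_pos"];print(j["R"].T@(p[:2]-j["o"]),p)
S=np.load("scene.npz")
def pr(x,y,z):
    w=j["R"]@[x,y]+j["o"]; c=S["R"]@[*w,z]+S["t"]; q=S["K"]@c/c[2]; return ((q[:2]-[210,110])*3.6).round()
print("pred pin",pr(104,-18,68),"strapend",pr(130,0,56),"lever end at 0",pr(-74,0,166),".1",pr(-115*np.cos(.773),0,78+115*np.sin(.773)),".25",pr(-115*np.cos(.623),0,78+115*np.sin(.623)))
```

```text
[87.54007095 49.9850372 ] [602.12643151  12.50231834 238.8453738 ]
pred pin [250. 301.] strapend [241. 343.] lever end at 0 [435. 103.] .1 [442. 105.] .25 [452. 111.]
```

View pics/s2.png

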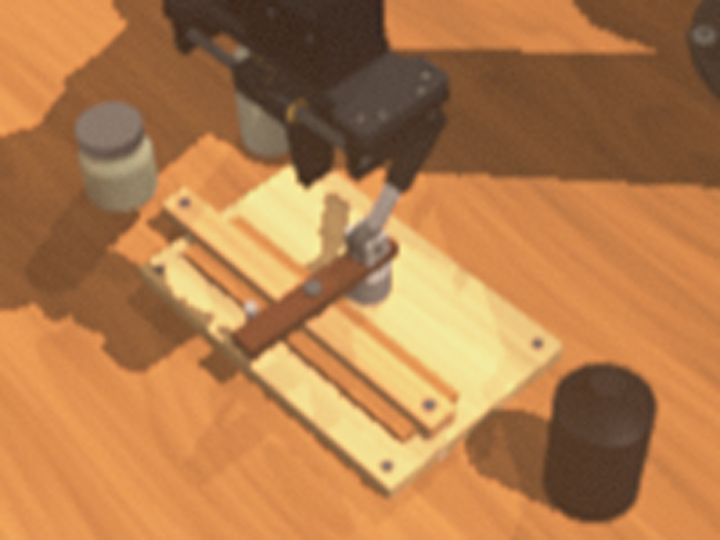

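The strap is against the pin (pin at (250,305), strap end at (243,345)), the lever is raised and the batten is in place. Next is the lever.

Emit:
{"api": "servo_tool", "payload": {
  "plan": [
    [-0.025,0.01,0,0,0,0,0],
    [-0.025,0.01,0,0,0,0,0],
    [-0.025,0.01,0,0,0,0,0],
    [-0.025,0.01,0,0,0,0,0],
    [-0.025,0.01,0.01,0,0,0,0],
    [0,0,0.02,0,0,0,0],
    [0,0,0.02,0,0,0,0],
    [0,0,0,0,0,0,0]
  ]
}}

```text
t: 5.62
eef_pos: [469.4, -45.6, 178.7]
tcp_rot: [-3.132, 0.023, 0.067]
ft_force: [0.6, 0.7, -0.1]
opening: 0.002
```

Run:
```python
from cell import env
from h import *
j=np.load("jig.npz")
p=env.state()["eef_pos"];print(j["R"].T@(p[:2]-j["o"]),p)
```

```text
[-48.60978884   0.51514712] [469.44005205 -45.62150683 178.67850076]
```

Emit:
{"api": "servo_tool", "payload": {
  "plan": [
    [0,0,0.012,0,0,0,0],
    [0,0,0.01,0,0,0,0],
    [-0.005,0,0.008,0,0,0,0],
    [-0.006,0,0.008,0,0,0,0],
    [-0.006,0,0.008,0,0,0,0]
  ]
}}

```text
t: 6.03
eef_pos: [452.1, -46.2, 130.8]
tcp_rot: [-3.133, 0.025, 0.069]
ft_force: [1.3, -1.0, 4.1]
opening: -0.0
```

Emit:
{"api": "servo_tool", "payload": {
  "plan": [
    [-0.005,0,0.008,0,0,0,0],
    [-0.003,0,0.008,0,0,0,0],
    [-0.002,0,0.008,0,0,0,0],
    [-0.001,0,0.007,0,0,0,0],
    [0,0,0.004,0,0,0,0]
  ]
}}

```text
t: 6.45
eef_pos: [439.1, -46.4, 93.9]
tcp_rot: [-3.133, 0.028, 0.071]
ft_force: [-1.8, -0.7, 4.4]
opening: 0.005
```

Emit:
{"api": "servo_tool", "payload": {
  "plan": [
    [0,0,0.004,0,0,0,0],
    [0,0,0.003,0,0,0,0],
    [0,0,0.002,0,0,0,0]
  ]
}}

```text
t: 6.7
eef_pos: [438.4, -46.3, 83.6]
tcp_rot: [-3.133, 0.03, 0.072]
ft_force: [-7.2, -1.7, 27.4]
opening: 0.005
```

Emit:
{"api": "servo_tool", "payload": {
  "plan": [
    [0,0,0.002,0,0,0,0],
    [0,0,0.001,0,0,0,0]
  ]
}}

```text
t: 6.87
eef_pos: [438.4, -46.3, 83.1]
tcp_rot: [-3.134, 0.03, 0.072]
ft_force: [-11.7, 1.2, 40.2]
opening: 0.003
```

Emit:
{"api": "servo_tool", "payload": {
  "plan": [
    [0,0,-0.01,0,0,0,0],
    [0,0,-0.03,0,0,0,0],
    [0,0,-0.04,0,0,0,0],
    [0,0,-0.04,0,0,0,0],
    [0,0.03,-0.03,0,0,0,0],
    [0,0.04,0,0,0,0,0],
    [0,0.04,0,0,0,0,0],
    [0,0,0,0,0,0,0]
  ]
}}

```text
t: 7.53
eef_pos: [454.4, -158.8, 240.4]
tcp_rot: [-3.137, 0.022, 0.078]
ft_force: [-0.8, 0.1, -0.3]
opening: 0.008
```

Run:
```python
from cell import env
import cv2
i=env.read_camera("scene")["img"][110:260,210:410]
a=cv2.resize(i,None,fx=3,fy=3,interpolation=cv2.INTER_CUBIC)
b=cv2.resize(env.read_camera("top")["img"][165:270,240:460],None,fx=3.0,fy=3.0,interpolation=cv2.INTER_CUBIC)[:149*3]
cv2.imwrite("pics/s3.png",a); cv2.imwrite("pics/t3.png",b)
from h import *
j=np.load("jig.npz")
def pr(S,o,x,y,z):
    w=j["R"]@[x,y]+j["o"]; c=S["R"]@[*w,z]+S["t"]; q=S["K"]@c/c[2]; return ((q[:2]-o)*3).round()
S=np.load("scene.npz")
for v in (.75,.8,.873):
    f=.873-v; print(v,pr(S,[210,110],-115*np.cos(f),0,78+115*np.sin(f)))
```

```text
0.75 [391. 123.]
0.8 [391. 127.]
0.873 [391. 133.]
```

View pics/s3.png

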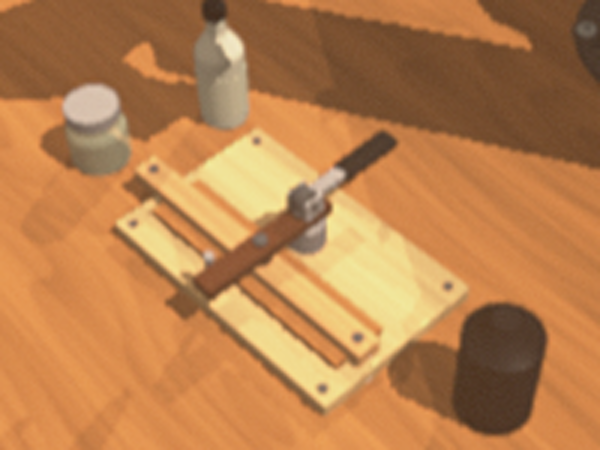

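View pics/t3.png

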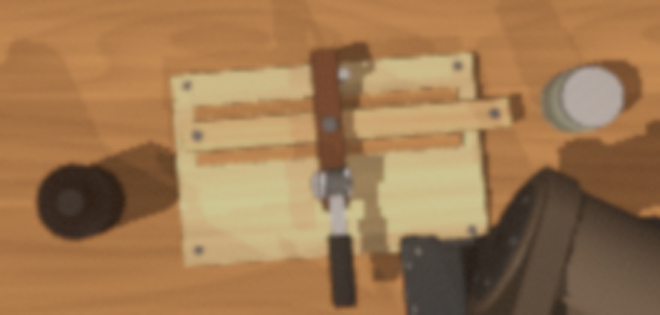

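The lever is level, with its end at (391,141) against a predicted (391,133) for fully down. The strap is against the pin, and the batten and bystanders are where they were. Handing in.

```bash
python3 -c "
from cell import env
print(env.job_done())"
```

```text
the job is handed in; nothing more can be done
None
```

The batten is clamped. I swung the strap over with the shut fingers until it met the stop pin, then pushed the raised lever all the way down, and handed the job in at about 7.6 s of the 48 s allowed.

- **Strap:** the push rose to 27 N at the end of the swing, and both later views show the strap against the pin with the lever still raised at that point.
- **Lever:** it met a hard stop at about 83 mm, close to the 84 mm of its top face when fully down. The fingertip push reached 40 N there, level with the 40 N limit set for the arm and gripper body. The lever looks level in the last picture. Its end showed about 8 pixels (in a 3x enlarged crop) lower than predicted, which is within my reading and calibration error.
- **Batten and bystanders:** the batten lies in place, and the bottle, jar and lampshade stand where they were. The last top view had the bottle hidden behind the arm, so I checked it in the scene view only.
- **Arm:** it ended clear of everything, with the force reading near zero. The hand-in reported no verdict.

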